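# Pin the wagon blank and index the drill guide to the next hole

### The job

The wagon blank lying in the drilling jig has its first axle hole drilled. Take the steel register pin from the wooden block and push it through that hole until its flange is down on the wood, then let go of it; next pull up the spring plunger of the drill guide, slide the guide one hole along the rail so that its bushing stands over the pencilled cross, and let the plunger drop into that hole. Finish with your hand still firmly on the plunger knob, keeping the plunger fully home for the drilling; do not let go, and do not disturb the wagons, the glue or the hammer.

Things in the scene. Friction and masses are not known exactly. Their poses are not given: they have to be found in the camera images.
- jig: Drilling jig fixed to the bench: plywood base 200 x 240 x 18 mm, origin at the centre of its underside on the bench, z up. Along its y axis, at x = +65 mm, runs a steel rail (top 56 mm above the bench) with four round index holes, 45 mm apart, at y = +70, +25, -20 and -65 mm. The blank's nest (fences 22 mm high on the base) is centred at x = -15, y = -20 mm, on the robot's side of the rail
- drilled_hole (a point): Centre of the mouth of the drilled axle hole in the blank's upper face, 62 mm above the bench: 12 mm across with a 1.5 mm chamfer, vertical, right through the 44 mm thick blank. The 13 mm hole in the jig's base lies under it
- base_hole (a point): Centre of the mouth of the 13 mm hole in the jig's base under the drilled hole, 18 mm above the bench (the base's upper face); it goes through the base
- cross (a point): Pencilled cross on the blank's upper face where the second axle hole is to be drilled, 90 mm from the drilled hole. The blank is a light wood block 60 x 150 x 44 mm, lying loose in the nest with under 1 mm of play
- register_pin: Loose steel register pin, upright in the far end of the pin block: shank 10 mm across, 58 mm long, its last 10 mm tapered; then a flange 24 mm across, 4 mm thick; then a round grip 16 mm across, 31 mm high. Origin at the tip, z along the pin up to the grip; flange underside at 58 mm, grip from 62 to 93 mm. 80 g. Fully home, its flange rests on the blank, its tip 4 mm above the bench
- pin_head (a point): Point to grip on the register pin: on its axis, 84 mm above its tip
- pin_block: Fixed dark wooden block 150 x 50 x 70 mm, origin at the centre of its underside, long side along its x. It holds the register pin in a 12 mm hole at x = +50 mm (flange resting on the block's top, 70 mm above the bench) and fixed drill bits standing up to 59 mm above the top between x = -20 and -66 mm
- knob (a point): Grip centre of the plunger's black round knob (28 mm across, 25 mm high), on its vertical axis: 108 mm above the bench when home, 12 mm above the knob's underside. Under it are the guide's round housing (26 mm across, top 92 mm above the bench) and the guide's flat aluminium top (76 mm). It moves with guide and plunger
- plunger (a joint): Lift of the spring plunger, m: 0 = fully home (its 8 mm round-ended pin 10 mm deep in the rail), 0.016 = fully up. It must be above 0.010 to be clear of the rail. A spring drives it down with 5 N at 0 and 9 N at 0.016; on the rail between holes it rests at 0.009 to 0.010, over a hole it snaps in (1 mm of play)
- guide (a joint): Travel of the drill guide along the rail, m, from its starting hole (0, y = +70 mm in the jig's frame, beside the blank) towards the jig's -y. 0.045 = next hole, 0.090 and 0.135 the ones after. It needs about 2 N to slide, can be drawn along by the lifted knob, and stays where it is left
- guide_bush (a point): Lower end of the guide's steel drill bushing (24 mm across), 2 mm above the blank, at the end of the 36 mm wide aluminium arm that reaches 80 mm from the plunger's axis towards the jig's -x
- next_hole (a point): Mouth of the rail's index hole into which the plunger must go, 10 mm across, on the rail's top 56 mm above the bench; 45 mm from the plunger's axis at the start
- wagon_a: Bystander: finished lilac toy wagon, 130 x 84 x 115 mm with wheels and a ball peg, origin under its centre
- wagon_b: Bystander: another such wagon
- glue: Bystander: white glue bottle, 68 mm across, 191 mm high, origin under its centre
- hammer: Bystander: hammer lying on the bench, 260 mm long
Mind the look-alikes: they are no part of the job. What is shaped like the part that bears drilled_hole but green or yellow is not meant.

How it is judged:
On the way, in this order (a step that is already met when the one before it is completed fails the run):
1. the register pin is home through the blank into the jig's base and let go (z of register_pin in the frame of jig below 0.008 m and horizontal distance between register_pin and base_hole below 0.005 m and angle between register_pin's own z axis and vertical below 0.1 rad and contact force between the fingers and register_pin below 0.3 N), for 0.2 s.
2. the plunger is pulled up clear of the rail (value of joint plunger above 0.0085 m and contact force between the fingers and plunger above 1 N), for 0.1 s.
At the end, for the whole second after the job is handed in: Guide at the next hole (travel 45 mm within 2.5, bushing within 5 mm of the cross), plunger home within 2 mm, fingers on the knob with over 3 N; register pin untouched, home through the blank (tip under 8 mm above the bench, within 5 mm of the base hole's axis, upright within 0.1 rad) (value of joint guide between 0.0425 and 0.0475 m and value of joint plunger below 0.002 m and horizontal distance between guide_bush and cross below 0.005 m and contact force between the fingers and plunger above 3 N and z of register_pin in the frame of jig below 0.008 m and horizontal distance between register_pin and base_hole below 0.005 m and angle between register_pin's own z axis and vertical below 0.1 rad and contact force between the arm and register_pin below 0.3 N); the arm keeps its last pose, push and grip.
It fails at once if a wagon, the glue bottle or the hammer is moved more than 30 mm (distance of any of wagon_a, wagon_b, glue, hammer from where it was at the start of the episode above 0.03 m).
It also fails if it takes over 51 s, if anything falls off the work surface, if the arm or the gripper's body presses on something with over 40 N, if the wrist force passes 120 N, or if a joint passes its speed limit or range.

### The arm

A 6-joint arm with a two-finger parallel gripper is mounted at the origin on the work surface. World frame = base frame: x ahead of the robot, y to its left, z up, the work surface at z = 0. Lengths are in m, angles in rad, forces in N, time in s.
With the tool pointing down it reaches from about 0.225 to 0.875 m from the base axis. Payload 3.4 kg.
Tool frame: the origin (TCP) lies at the very end of the fingers, on their centre line; the grasp point (between the pads) lies behind it (manip.grasp_offset is the z of the grasp point in the tool frame, in m); z points along the fingers, y is the line along which they close (so a half turn about z gives the same grasp; the last joint's range is limited). The gripper opens to 85 mm and grips with 20 to 120 N. Pads are 22 mm wide; open, the fingers measure 114 mm over their backs; the gripper's body (76 mm by 85 mm) begins 54 mm behind the grasp point. The pads swing forward as they close: fully open they stand 13 mm farther back than shut.
Start: joints at [1.117, 0.276, 1.505, -0, 1.361, -0.121], TCP at [0.188, 0.543, 0.231] pointing down, gripper open.
Joint ranges: [-2.89, 2.89], [-0.75, 2.08], [0.22, 2.7], [-1.18, 4.32], [0.11, 2.71], [-2.7, 2.7]. Speed limits (rad/s): [2.57, 2.57, 3.14, 3.14, 3.14, 3.14].

### API

Orientations are given as a unit quaternion [w, x, y, z].
In Python, from rig import manip gives the robot as it stands.
- The arm moves only by the shell command python3 -m pendant 'ROWS' [FORCE]. ROWS is JSON, a list of rows, each an object of numbers: "dx", "dy", "dz": the shift along the tool's x, y, z in m; "rx", "ry", "rz": the turn, a rotation vector about the tool's x, y, z in degrees; "hand": the finger opening in m, from 0 to 0.0854. In form: [{"dx": .., "dy": .., "dz": .., "rx": .., "ry": .., "rz": .., "hand": ..}, ...]. A call has 1 to 12 rows; each row shifts and turns the commanded pose from where the row before left it, along the tool's axes as they then stand; what a row does not reach is not made up. A row lasts 1/12 s, in which the tool goes at most 41.7 mm and 7.16 degrees, less where a joint would pass 70% of its speed; a pose out of reach is approached as far as the arm can. A call is refused whole if a number of a shift passes 0.0417 or a number of a turn 7.16, either way. A call with a gripper value outside its range is refused whole. The fingers move at their own pace and stop on an object; FORCE is the grip in N (left out, the last holds). Time passes only in rows, so rows that do not move let the fingers close. It gives the time, the measured TCP pose, the force, the opening and the grip force at its end, in the units of the state.
- manip.get_state(): the state, without advancing time (a new reading comes with each control period).
- manip.get_image(name): name is "scene" or "top"; returns a dict with "frame" (384x512x3 uint8, red, green, blue), "fx", "fy", "cx", "cy" (pixels), "position" and "attitude" of the camera in the world. Camera axes: x right, y up, looking along -z (the intrinsics and any distortion apply to the point x, -y, -z); pixel columns grow to the right and rows downward; lengths in m; the calibration is good to about 2 mm. A picture is of the moment at which its call begins. There is no depth.
- manip.sign_off(): hands the job in; it is judged then, once.
The state is a dict: "clock": time; "qpos": joint angles; "qd": joint speeds; "effort": joint torques, N m; "position": TCP position; "ee_rot": TCP orientation; "contact_force": force on the tool from outside, world axes, zero at the start; "moment": the same for the moment, N m; "width": finger opening in m; "gripper_force": force on a finger pad.
Only numpy, scipy, OpenCV 4.12 (cv2) and the standard library are available. Lean on these libraries where they do the work, as an engineer would, in place of code of your own. Each camera call takes 0.05 s, during which the arm holds its last target. There are 200 camera calls.

## Working session

There is one attempt and no reset: what is moved stays moved. The work goes in short steps, Python scripts to look and compute and a shell command to move; the robot and the scene stay as the last step left them, time stands still between calls to the robot, and variables do not carry over. Pictures are saved under pics/ and viewed, at most 10 in all, crops included, and the job is handed in when it is done.

```bash
ls; mkdir -p pics
cat > h.py <<'E'
from rig import manip
import numpy as np, cv2
from scipy.spatial.transform import Rotation as R
def rot(im):
    a=np.array(im["attitude"],float)
    return a if a.shape==(3,3) else R.from_quat(a[[1,2,3,0]]).as_matrix()
def ray(im,u,v):
    d=np.array([(u-im["cx"])/im["fx"],-(v-im["cy"])/im["fy"],-1.])
    return np.array(im["position"]),rot(im)@d
def onz(im,u,v,z):
    p,d=ray(im,u,v); return p+d*(z-p[2])/d[2]
def proj(im,P):
    c=rot(im).T@(np.array(P)-np.array(im["position"]))
    return im["cx"]+im["fx"]*c[0]/-c[2], im["cy"]+im["fy"]*c[1]/c[2]
E
python3 - <<'E'
from h import *
import pickle
for n in("scene","top"):
    im=manip.get_image(n); pickle.dump(im,open(n+".pkl","wb"))
    print(n,{k:v for k,v in im.items() if k!="frame"})
    cv2.imwrite(f"pics/{n}0.png",cv2.resize(im["frame"][:,:,::-1],(800,600),interpolation=cv2.INTER_CUBIC))
print(manip.get_state(),manip.grasp_offset)
E
```

```text
pics
scene {'fx': 495.16556809195583, 'fy': 495.16556809195583, 'cx': 252.15486475588548, 'cy': 192.92253754789297, 'position': array([ 0.95605288, -0.53487787,  1.08173732]), 'attitude': array([0.90094728, 0.29264092, 0.10008626, 0.30436498])}
top {'fx': 373.4908129136412, 'fy': 373.4908129136412, 'cx': 257.8156998767992, 'cy': 190.72570451499578, 'position': array([0.38177999, 0.06945914, 1.18613497]), 'attitude': array([ 0.71436247,  0.0416214 , -0.0607137 , -0.6958935 ])}
{'clock': 0.1, 'qpos': array([ 1.11698676e+00,  2.76534390e-01,  1.50600111e+00,  3.16778551e-05,
        1.36068338e+00, -1.20993643e-01]), 'qd': array([-5.93372461e-04, -9.39013043e-04, -3.05457031e-04, -1.15333991e-03,
       -1.68516655e-03, -2.40443934e-05]), 'effort': array([ 2.35276420e-03, -4.17705774e+01, -2.46403348e+01, -3.41551149e-04,
        5.82462730e-03,  2.97707425e-05]), 'position': array([0.18764359, 0.54303431, 0.23052686]), 'ee_rot': array([-2.45338789e-04,  1.65644223e-01,  9.86185241e-01, -7.75371952e-04]), 'contact_force': array([-0.70769424, -0.08236941, -0.21155565]), 'moment': array([ 0.00578589, -0.00086118, -0.03456621]), 'gripper_force': 0.0, 'width': 0.08529619277006913} -0.0187
```

View pics/scene0.png

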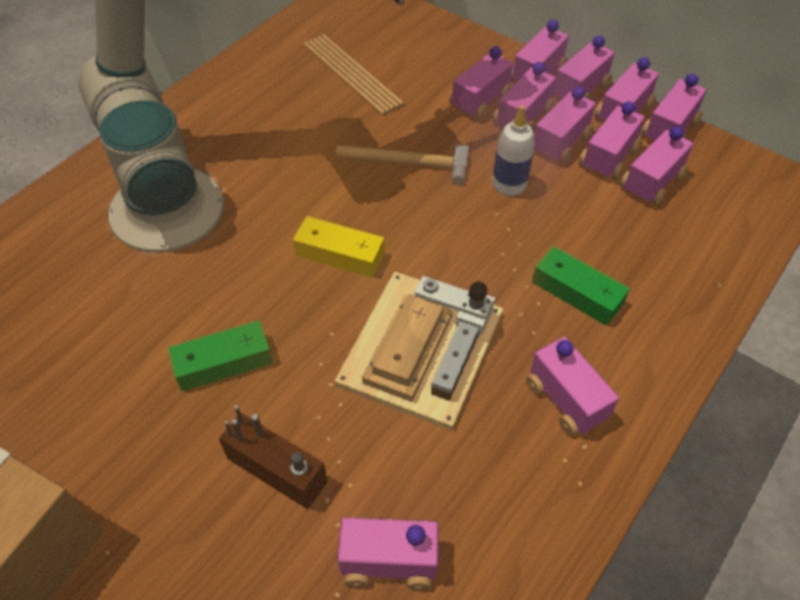

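View pics/top0.png

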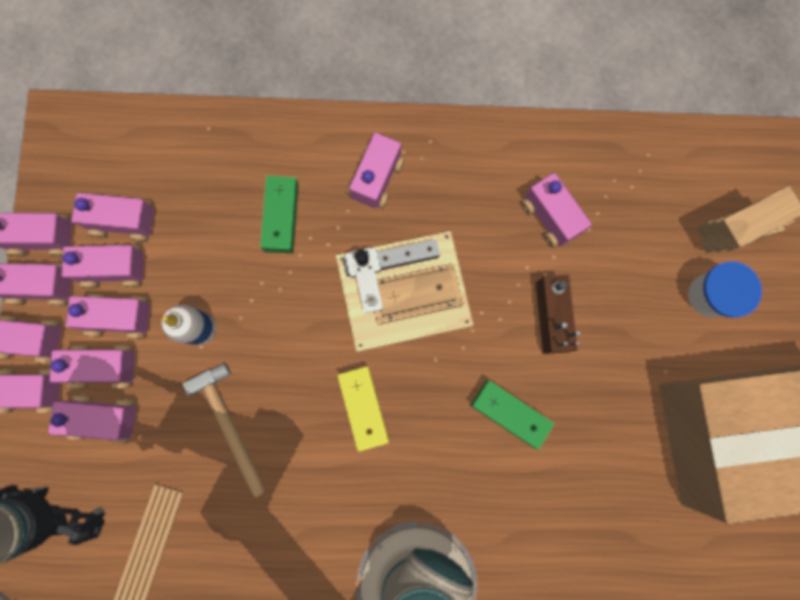

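The pictures show the jig with the natural blank: its hole is at scene (397,357) and top (439,287), and the cross is at scene (419,312). Hole look-alikes are the green blanks at scene (190,357) and (558,265), and the yellow one at (315,233). I choose the natural blank in the jig. The pin is at scene (298,465) and top (559,287). The drill bits at scene (240,425) could be confused with it, but the pin is the flanged part at the far end of the block. Now one close crop to check.

Run:
```python
from h import *
import pickle
def crop(n,x0,y0,w,h,W,H):
    f=pickle.load(open(n+".pkl","rb"))["frame"][y0:y0+h,x0:x0+w,::-1]
    return cv2.resize(f,(W,H),interpolation=cv2.INTER_CUBIC)
# left: top jig 100x75 x4 ; right: scene jig ; below: blocks
a=crop("top",210,145,100,85,400,340); b=crop("scene",212,170,115,105,400,365)
b=crop("scene",215,172,110,100,400,364)[:340]
c=crop("top",335,165,50,65,200,260); d=crop("scene",135,255,80,65,320,260)
m=np.zeros((600,800,3),np.uint8); m[:340,:400]=a; m[:340,400:]=b; m[340:,:200]=c; m[340:,200:520]=d
cv2.imwrite("pics/c1.png",m)
```

```text
(no output)
```

View pics/c1.png

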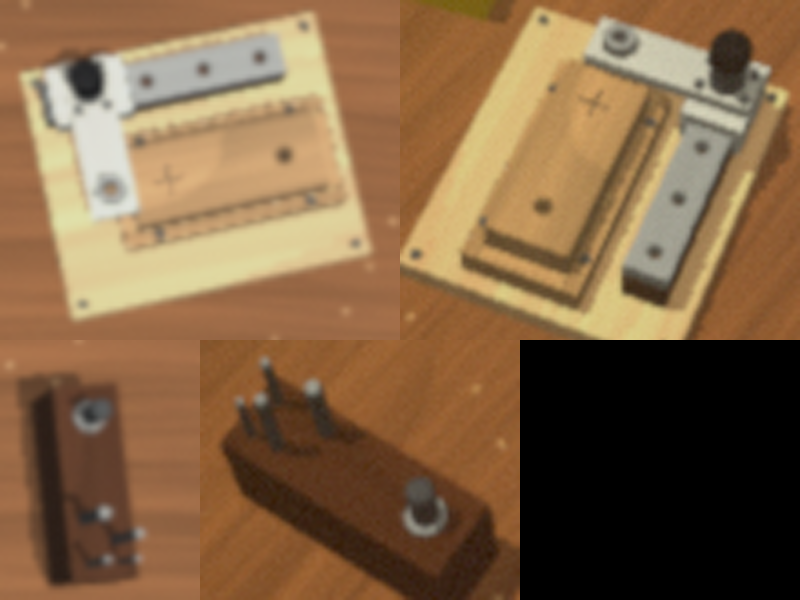

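The crop confirms it. The natural blank has its hole at top crop (284,155) and scene crop (543,206), and its cross at (169,180) and (595,103). The guide sits at the first rail hole with three index holes still free. The pin stands upright in the block at the end without drill bits.

```bash
cat > fit.py <<'E'
from h import *
import pickle
from scipy.optimize import least_squares
def refine(im,u,v,r=3):
    g=cv2.cvtColor(im["frame"],cv2.COLOR_RGB2GRAY).astype(float)
    for _ in range(3):
        iu,iv=int(round(u)),int(round(v)); p=g[iv-r:iv+r+1,iu-r:iu+r+1]
        w=np.clip(np.median(p)-8-p,0,None); yy,xx=np.mgrid[iv-r:iv+r+1,iu-r:iu+r+1]
        u,v=(w*xx).sum()/w.sum(),(w*yy).sum()/w.sum()
    return u,v
T=pickle.load(open("top.pkl","rb"));S=pickle.load(open("scene.pkl","rb"))
tp=lambda X,Y:(210+(X+.5)/4-.5,145+(Y+.5)/4-.5)
sp=lambda X,Y:(215+(X-400+.5)/3.636-.5,172+(Y+.5)/3.64-.5)
J=np.array([[.065,.025,.056],[.065,-.02,.056],[.065,-.065,.056],[-.015,-.065,.062],[-.015,.025,.062]])
t=[(147,80),(203,69),(260,57),(284,155),(169,180)]; s=[(702,147),(678,198),(654,251),(543,206),(595,103)]
for nm,im,f,L in(("top",T,tp,t),("scene",S,sp,s)):
    W=[]
    for i,(q,j) in enumerate(zip(L,J)):
        uv=f(*q); r=refine(im,*uv) if i<4 else uv
        W.append(onz(im,*r,j[2])); print(nm,np.round(uv,1),np.round(r,2),np.round(W[-1],4))
    W=np.array(W)
    fn=lambda p:((np.c_[np.cos(p[2])*J[:,0]-np.sin(p[2])*J[:,1]+p[0],np.sin(p[2])*J[:,0]+np.cos(p[2])*J[:,1]+p[1]])-W[:,:2]).ravel()
    o=least_squares(fn,[.5,0,0]); print(nm,"jig",o.x[:2],np.degrees(o.x[2]),np.round(o.fun*1000,1))
    p=o.x;w=lambda x,y:(np.round([np.cos(p[2])*x-np.sin(p[2])*y+p[0],np.sin(p[2])*x+np.cos(p[2])*y+p[1]],4))
    print(" hole",w(-.015,-.065),"knob0",w(.065,.07),"next",w(.065,.025))
# pin: grip top (z=.105) and flange; bright-ring flange centre z=.074
tu=(335+(90+.5)/4-.5,165+(414-340+.5)/4-.5); su=(135+(419-200+.5)/4-.5,255+(487-340+.5)/4-.5)
print("pin top-flange",onz(T,*tu,.074))
print("pin scene grip top",onz(S,*su,.105))
sf=(135+(426-200+.5)/4-.5,255+(515-340+.5)/4-.5);print("pin scene flange",onz(S,*sf,.074))
for nm,im,x0,y0,w,h in(("T",T,350,175,15,15),("S",S,180,285,25,25)):
    f=im["frame"][y0:y0+h,x0:x0+w].astype(int); sat=f.max(2)-f.min(2)
    m=(sat<35); ys,xs=np.nonzero(m); print(nm,m.sum(),x0+xs.min(),x0+xs.max(),y0+ys.min(),y0+ys.max())
    print("\n".join("".join("%4d"%(f[y,x].mean() if m[y,x] else 0) for x in range(w)) for y in range(h)))
for z in(.154,): 
    k=(210+(87+.5)/4-.5,145+(78+.5)/4-.5); print("knob top view",onz(T,*k,.121))
E
python3 fit.py
```

```text
top [246.4 164.6] [246.18 164.84] [0.6268 0.0787 0.056 ]
top [260.4 161.9] [260.4  161.81] [0.6377 0.035  0.056 ]
top [274.6 158.9] [274.46 158.84] [ 0.6484 -0.0083  0.056 ]
top [280.6 183.4] [280.6 183.3] [ 0.5711 -0.0281  0.062 ]
top [251.9 189.6] [251.88 189.62] [0.5491 0.0592 0.062 ]
top jig [0.56973374 0.03863947] 14.12561286423891 [-0.1  0.  -0.1  0.1  0.2 -0.2 -0.   0.   0.   0.1]
 hole [ 0.5711 -0.0281] knob0 [0.6157 0.1224] next [0.6267 0.0787]
scene [297.7 212. ] [297.47 212.  ] [0.6268 0.0784 0.056 ]
scene [291.1 226. ] [291.11 226.14] [0.6379 0.0346 0.056 ]
scene [284.5 240.6] [284.57 240.73] [ 0.6489 -0.0088  0.056 ]
scene [254.  228.2] [253.86 228.29] [ 0.5715 -0.0284  0.062 ]
scene [268.3 199.9] [268.27 199.93] [0.5496 0.0605 0.062 ]
scene jig [0.57014401 0.03877589] 13.834291434954093 [ 0.4  0.2  0.1  0.3 -0.1 -0.  -0.4  0.5  0.  -1. ]
 hole [ 0.5711 -0.0279] knob0 [0.6165 0.1223] next [0.6273 0.0786]
pin top-flange [ 0.5763555  -0.26031846  0.074     ]
pin scene grip top [ 0.57412227 -0.25887393  0.105     ]
pin scene flange [ 0.57601869 -0.26015476  0.074     ]
T 80
[... 2827 characters left out ...]
3  71   0   0   0   0   0   0   0   0   0   0
   0   0   0   0   0   0   0   0   0   0   0   0   0   0   0   0   0   0   0   0   0   0   0   0   0
   0   0   0   0   0   0   0   0   0   0   0   0   0   0   0   0   0   0   0   0   0   0   0   0  39
   0   0   0   0   0   0   0   0   0   0   0   0   0   0   0   0   0   0   0   0   0   0  39   0  37
   0   0   0   0   0   0   0   0   0   0   0   0   0   0   0   0   0   0   0   0   0   0  35   0   0
   0   0   0   0   0   0   0   0   0   0   0   0   0   0   0   0   0   0   0   0  39   0   0   0  37
   0   0   0   0   0   0   0   0   0   0   0   0   0   0   0   0   0   0   0   0  35   0   0   0   0
knob top view [0.61351301 0.12125569 0.121     ]
```

```bash
cat > d.py <<'E'
import sys
from h import *
s=manip.get_state(); q=np.array(s["ee_rot"]); M=R.from_quat(q[[1,2,3,0]]).as_matrix()
t=np.array([float(a) for a in sys.argv[1:4]])
print("t",round(s["clock"],2),"p",np.round(s["position"],4),"tool delta",np.round(M.T@(t-s["position"]),4),"yang",round(np.degrees(np.arctan2(M[1,1],M[0,1])),2),"zax",np.round(M[:,2],4),"F",np.round(s["contact_force"],1),"w",round(s["width"],4),"g",s["gripper_force"])
E
python3 -m pendant '[{"rz":-6.62},{"rz":-6.62},{"rz":-6.62},{"rz":-6.62},{"rz":-6.62}]' 40
python3 -m pendant '[{"dx":-0.0076,"dy":-0.0364},{"dx":-0.0076,"dy":-0.0364},{"dx":-0.0076,"dy":-0.0364},{"dx":-0.0076,"dy":-0.0364},{"dx":-0.0076,"dy":-0.0364},{"dx":-0.0076,"dy":-0.0364},{"dx":-0.0076,"dy":-0.0364},{"dx":-0.0076,"dy":-0.0364},{"dx":-0.0076,"dy":-0.0364},{"dx":-0.0076,"dy":-0.0364},{"dx":-0.0076,"dy":-0.0364},{"dx":-0.0076,"dy":-0.0364}]'
python3 d.py 0.5755 -0.2597 0.0773
```

```text
t 0.1 p [0.1876 0.543  0.2305] tool delta [-0.6289 -0.6317  0.1541] yang 70.93 zax [-7.0e-04 -1.4e-03 -1.0e+00] F [-0.7 -0.1 -0.2] w 0.0853 g 0.0invalid input
invalid input
```

```bash
python3 -m pendant '[{"dx":0,"dy":0,"dz":0,"rx":0,"ry":0,"rz":-6.62,"hand":0.085},{"dx":0,"dy":0,"dz":0,"rx":0,"ry":0,"rz":-6.62,"hand":0.085},{"dx":0,"dy":0,"dz":0,"rx":0,"ry":0,"rz":-6.62,"hand":0.085},{"dx":0,"dy":0,"dz":0,"rx":0,"ry":0,"rz":-6.62,"hand":0.085},{"dx":0,"dy":0,"dz":0,"rx":0,"ry":0,"rz":-6.62,"hand":0.085}]' 40
python3 d.py 0.5755 -0.2597 0.0773
```

```text
clock: 0.52
position: [0.1877, 0.5432, 0.2308]
ee_rot: [-0.0, -0.125, 0.992, -0.0]
contact_force: [-0.0, 0.5, -0.1]
width: 0.0847
gripper_force: 0.0
t 0.52 p [0.1877 0.5432 0.2308] tool delta [-0.1766 -0.8739  0.1541] yang 104.36 zax [-5.e-04 -1.e-03 -1.e+00] F [-0.   0.5 -0.1] w 0.0847 g 0.0
```

```bash
for i in 1 2; do python3 -m pendant '[{"dx":-0.0074,"dy":-0.0364,"dz":0,"rx":0,"ry":0,"rz":0,"hand":0.085},{"dx":-0.0074,"dy":-0.0364,"dz":0,"rx":0,"ry":0,"rz":0,"hand":0.085},{"dx":-0.0074,"dy":-0.0364,"dz":0,"rx":0,"ry":0,"rz":0,"hand":0.085},{"dx":-0.0074,"dy":-0.0364,"dz":0,"rx":0,"ry":0,"rz":0,"hand":0.085},{"dx":-0.0074,"dy":-0.0364,"dz":0,"rx":0,"ry":0,"rz":0,"hand":0.085},{"dx":-0.0074,"dy":-0.0364,"dz":0,"rx":0,"ry":0,"rz":0,"hand":0.085},{"dx":-0.0074,"dy":-0.0364,"dz":0,"rx":0,"ry":0,"rz":0,"hand":0.085},{"dx":-0.0074,"dy":-0.0364,"dz":0,"rx":0,"ry":0,"rz":0,"hand":0.085},{"dx":-0.0074,"dy":-0.0364,"dz":0,"rx":0,"ry":0,"rz":0,"hand":0.085},{"dx":-0.0074,"dy":-0.0364,"dz":0,"rx":0,"ry":0,"rz":0,"hand":0.085},{"dx":-0.0074,"dy":-0.0364,"dz":0,"rx":0,"ry":0,"rz":0,"hand":0.085},{"dx":-0.0074,"dy":-0.0364,"dz":0,"rx":0,"ry":0,"rz":0,"hand":0.085}]'; done
python3 -m pendant '[{"dx":0,"dy":0,"dz":0,"rx":0,"ry":0,"rz":0,"hand":0.085},{"dx":0,"dy":0,"dz":0,"rx":0,"ry":0,"rz":0,"hand":0.085}]'
python3 d.py 0.5755 -0.2597 0.0773
```

```text
clock: 1.52
position: [0.38, 0.1395, 0.2312]
ee_rot: [-0.0, -0.122, 0.993, 0.0]
contact_force: [1.3, -0.1, -0.2]
width: 0.0847
gripper_force: 0.0
clock: 2.52
position: [0.5722, -0.2627, 0.2306]
ee_rot: [-0.0, -0.122, 0.993, 0.0]
contact_force: [-0.0, 0.5, 1.1]
width: 0.0849
gripper_force: 0.0
clock: 2.68
position: [0.5721, -0.2627, 0.2297]
ee_rot: [-0.001, -0.121, 0.993, 0.001]
contact_force: [-0.9, 0.5, 0.0]
width: 0.0851
gripper_force: 0.0
t 2.68 p [ 0.5721 -0.2627  0.2297] tool delta [-0.0043  0.0019  0.1524] yang 103.89 zax [-0.0018  0.0013 -1.    ] F [-0.9  0.5  0. ] w 0.0851 g 0.0
```

```bash
python3 -m pendant '[{"dx":-0.0043,"dy":0.0019,"dz":0.025,"rx":0,"ry":0,"rz":0,"hand":0.06},{"dx":0,"dy":0,"dz":0.025,"rx":0,"ry":0,"rz":0,"hand":0.06},{"dx":0,"dy":0,"dz":0.025,"rx":0,"ry":0,"rz":0,"hand":0.06},{"dx":0,"dy":0,"dz":0.025,"rx":0,"ry":0,"rz":0,"hand":0.06},{"dx":0,"dy":0,"dz":0.02,"rx":0,"ry":0,"rz":0,"hand":0.06},{"dx":0,"dy":0,"dz":0.015,"rx":0,"ry":0,"rz":0,"hand":0.06},{"dx":0,"dy":0,"dz":0.01,"rx":0,"ry":0,"rz":0,"hand":0.06},{"dx":0,"dy":0,"dz":0.0074,"rx":0,"ry":0,"rz":0,"hand":0.06},{"dx":0,"dy":0,"dz":0,"rx":0,"ry":0,"rz":0,"hand":0.06},{"dx":0,"dy":0,"dz":0,"rx":0,"ry":0,"rz":0,"hand":0.06}]' 30
python3 d.py 0.5755 -0.2597 0.0773
python3 - <<'E'
from h import *
im=manip.get_image("scene")
p=proj(im,[.5755,-.2597,.1]); x,y=int(p[0])-40,int(p[1])-40
a=cv2.resize(im["frame"][y:y+80,x:x+80,::-1],(400,400),interpolation=cv2.INTER_CUBIC)
im=manip.get_image("top");p=proj(im,[.5755,-.2597,.1]); x,y=int(p[0])-40,int(p[1])-40
b=cv2.resize(im["frame"][y:y+80,x:x+80,::-1],(400,400),interpolation=cv2.INTER_CUBIC)
cv2.imwrite("pics/p1.png",np.hstack([a,b]))
E
```

```text
clock: 3.52
position: [0.5758, -0.2578, 0.0793]
ee_rot: [0.0, -0.122, 0.992, -0.0]
contact_force: [1.0, -0.6, 0.4]
width: 0.0599
gripper_force: 0.0
t 3.52 p [ 0.5758 -0.2578  0.0793] tool delta [ 0.0008 -0.0018  0.002 ] yang 104.06 zax [ 4.e-04 -0.e+00 -1.e+00] F [ 1.  -0.6  0.4] w 0.0599 g 0.0
```

View pics/p1.png

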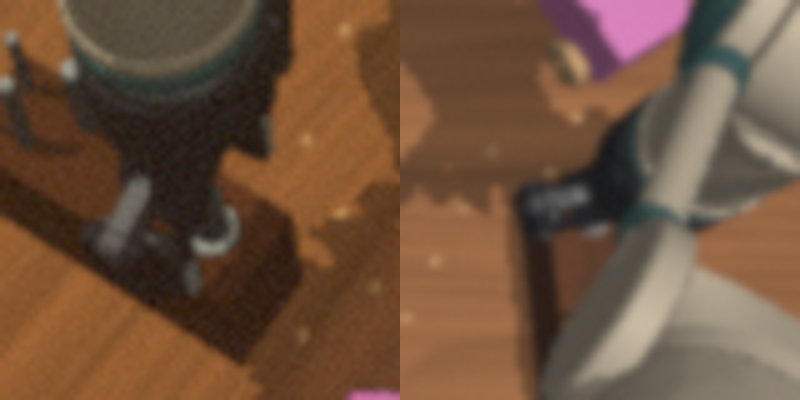

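Scene crop: the fingers straddle the pin, whose flange shows at (215,232). I'll centre on it and close.

```bash
python3 -m pendant '[{"dx":0.0006,"dy":-0.0018,"dz":0.001,"rx":0,"ry":0,"rz":0,"hand":0.04},{"dx":0,"dy":0,"dz":0,"rx":0,"ry":0,"rz":0,"hand":0.005},{"dx":0,"dy":0,"dz":0,"rx":0,"ry":0,"rz":0,"hand":0.005},{"dx":0,"dy":0,"dz":0,"rx":0,"ry":0,"rz":0,"hand":0.005},{"dx":0,"dy":0,"dz":0,"rx":0,"ry":0,"rz":0,"hand":0.005},{"dx":0,"dy":0,"dz":0,"rx":0,"ry":0,"rz":0,"hand":0.005},{"dx":0,"dy":0,"dz":0,"rx":0,"ry":0,"rz":0,"hand":0.005},{"dx":0,"dy":0,"dz":0,"rx":0,"ry":0,"rz":0,"hand":0.005}]' 30
python3 d.py 0.5755 -0.2597 0.0773
```

```text
clock: 4.28
position: [0.5758, -0.2603, 0.0784]
ee_rot: [0.0, -0.122, 0.993, -0.0]
contact_force: [-0.9, -0.5, 3.7]
width: 0.0152
gripper_force: 29.8
t 4.28 p [ 0.5758 -0.2603  0.0784] tool delta [0.0001 0.0006 0.0011] yang 104.03 zax [ 7.e-04 -6.e-04 -1.e+00] F [-0.9 -0.5  3.7] w 0.0152 g 29.842285296181217
```

```bash
python3 -m pendant '[{"dx":0,"dy":0,"dz":-0.006,"rx":0,"ry":0,"rz":0,"hand":0.005},{"dx":0,"dy":0,"dz":-0.01,"rx":0,"ry":0,"rz":0,"hand":0.005},{"dx":0,"dy":0,"dz":-0.015,"rx":0,"ry":0,"rz":0,"hand":0.005},{"dx":0,"dy":0,"dz":-0.02,"rx":0,"ry":0,"rz":0,"hand":0.005},{"dx":0,"dy":0,"dz":-0.02,"rx":0,"ry":0,"rz":0,"hand":0.005},{"dx":0,"dy":0,"dz":-0.02,"rx":0,"ry":0,"rz":0,"hand":0.005},{"dx":0,"dy":0,"dz":-0.01,"rx":0,"ry":0,"rz":0,"hand":0.005},{"dx":0,"dy":0,"dz":0,"rx":0,"ry":0,"rz":0,"hand":0.005}]'
python3 d.py 0.5712 -0.028 0.170
```

```text
clock: 4.95
position: [0.5769, -0.2606, 0.182]
ee_rot: [0.002, -0.122, 0.993, -0.001]
contact_force: [0.5, -0.0, -0.9]
width: 0.0153
gripper_force: 29.5
t 4.95 p [ 0.5769 -0.2606  0.182 ] tool delta [-0.0508  0.227   0.0114] yang 104.04 zax [ 0.0047 -0.0024 -1.    ] F [ 0.5 -0.  -0.9] w 0.0153 g 29.49946525041014
```

```bash
python3 -m pendant '[{"dx":-0.0025,"dy":0.011,"dz":0,"rx":0,"ry":0,"rz":0,"hand":0.005},{"dx":-0.0051,"dy":0.023,"dz":0,"rx":0,"ry":0,"rz":0,"hand":0.005},{"dx":-0.0051,"dy":0.023,"dz":0,"rx":0,"ry":0,"rz":0,"hand":0.005},{"dx":-0.0051,"dy":0.023,"dz":0,"rx":0,"ry":0,"rz":0,"hand":0.005},{"dx":-0.0051,"dy":0.023,"dz":0,"rx":0,"ry":0,"rz":0,"hand":0.005},{"dx":-0.0051,"dy":0.023,"dz":0,"rx":0,"ry":0,"rz":0,"hand":0.005},{"dx":-0.0051,"dy":0.023,"dz":0,"rx":0,"ry":0,"rz":0,"hand":0.005},{"dx":-0.0051,"dy":0.023,"dz":0,"rx":0,"ry":0,"rz":0,"hand":0.005},{"dx":-0.0051,"dy":0.023,"dz":0,"rx":0,"ry":0,"rz":0,"hand":0.005},{"dx":-0.0051,"dy":0.021,"dz":0,"rx":0,"ry":0,"rz":0,"hand":0.005},{"dx":-0.0025,"dy":0.011,"dz":0,"rx":0,"ry":0,"rz":0,"hand":0.005},{"dx":0,"dy":0,"dz":0,"rx":0,"ry":0,"rz":0,"hand":0.005}]'
python3 -m pendant '[{"dx":0,"dy":0,"dz":0.020,"rx":0,"ry":0,"rz":0,"hand":0.005},{"dx":0,"dy":0,"dz":0.01,"rx":0,"ry":0,"rz":0,"hand":0.005},{"dx":0,"dy":0,"dz":0,"rx":0,"ry":0,"rz":0,"hand":0.005},{"dx":0,"dy":0,"dz":0,"rx":0,"ry":0,"rz":0,"hand":0.005}]'
python3 d.py 0.5712 -0.028 0.14
python3 - <<'E'
from h import *
import pickle
im=manip.get_image("scene"); pickle.dump(im,open("s2.pkl","wb"))
print(proj(im,[.5712,-.028,.062]))
a=cv2.resize(im["frame"][180:260,210:310,::-1],(750,600),interpolation=cv2.INTER_CUBIC)
cv2.imwrite("pics/p2.png",a)
E
```

```text
clock: 5.95
position: [0.5684, -0.0245, 0.1775]
ee_rot: [-0.001, -0.124, 0.992, 0.001]
contact_force: [0.9, -1.5, -1.0]
width: 0.0148
gripper_force: 29.5
clock: 6.28
position: [0.5691, -0.0281, 0.1478]
ee_rot: [-0.001, -0.122, 0.993, 0.0]
contact_force: [-0.2, -0.4, -0.9]
width: 0.0151
gripper_force: 29.5
t 6.28 p [ 0.5691 -0.0281  0.1478] tool delta [-0.0021 -0.0004  0.0078] yang 103.98 zax [-2.9e-03  3.0e-04 -1.0e+00] F [-0.2 -0.4 -0.9] w 0.0151 g 29.4958747853525
(np.float64(253.84464694673702), np.float64(228.09705106938924))
```

View pics/p2.png

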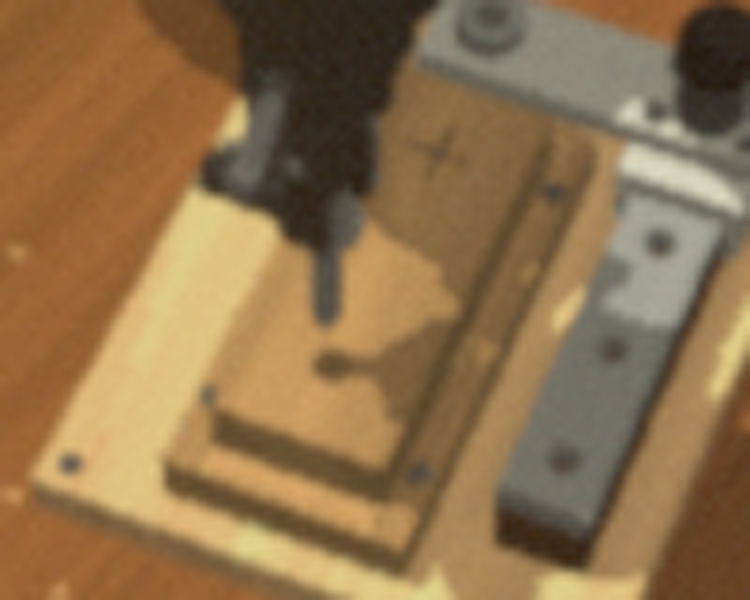

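Scene crop: the pin's tip is at (325,322), just up-image of the hole at (330,365). Next I turn this into an offset.

```bash
python3 - <<'E'
from h import *
import pickle
im=pickle.load(open("s2.pkl","rb"))
f=im["frame"]
for v in range(210,228): print(v,f[v,246:262].astype(int).mean(1).round().astype(int))
c=lambda X,Y:(210+(X+.5)/7.5-.5,180+(Y+.5)/7.5-.5)
print("tip",onz(im,*c(325,320),.0814),"hole",onz(im,*c(330,365),.062))
for z in(.0814,.0914,.12): print(z,proj(im,[.5712,-.028,z]))
E
python3 d.py 0.5712 -0.028 0.14
```

```text
210 [155  95  51  41  43  42  40  51  71  81  88  93 120 133 124 106]
211 [168 119  65  50  47  43  40  47  67  82  87 104 132 143 139 123]
212 [165 138 110  84  74  53  43  52  70  86  96 120 142 147 148 142]
213 [158 142 134 124 112  83  58  62  79  98 122 136 148 149 149 147]
214 [149 141 138 137 130 105  74  70  79 108 139 147 151 152 153 148]
215 [146 140 138 141 135 113  81  80  81 110 141 147 150 151 150 146]
216 [140 137 136 141 137 115  84  81  82 110 145 155 149 151 150 146]
217 [138 138 139 142 139 113  86  79  80 112 146 152 152 150 145 147]
218 [138 137 141 147 144 117  85  78  80 110 148 151 153 151 146 147]
219 [138 138 144 143 140 117  84  81  83 116 145 152 152 148 146 146]
220 [141 141 146 146 141 118  84  81  84 115 149 153 152 149 145 144]
221 [138 144 146 147 144 122  85  79  86 116 149 153 149 147 141 139]
222 [144 148 148 151 147 132  95  86 100 129 152 150 151 146 143 141]
223 [146 146 148 147 146 140 123 113 125 145 150 152 149 148 141 140]
224 [146 149 149 146 146 150 143 135 143 151 153 152 148 142 140 138]
225 [150 151 152 149 147 147 147 140 146 150 147 147 145 143 135 132]
226 [149 150 148 148 149 146 133 124 121 129 138 143 141 137 132 113]
227 [150 149 152 149 148 136 112  91  91  94 109 116 119 119 111  96]
tip [ 0.5667248  -0.02587141  0.0814    ] hole [ 0.57089949 -0.02871654  0.062     ]
0.0814 (np.float64(253.84914520333888), np.float64(223.7881200965335))
0.0914 (np.float64(253.85151080015987), np.float64(221.52208809492603))
0.12 (np.float64(253.85845971524793), np.float64(214.8656435874507))
t 6.33 p [ 0.5698 -0.0282  0.1486] tool delta [-0.0014 -0.0002  0.0086] yang 103.98 zax [-8.e-04 -0.e+00 -1.e+00] F [-0.  -0.1 -0.3] w 0.0146 g 29.497522674500942
```

```bash
python3 -m pendant '[{"dx":-0.0017,"dy":-0.0002,"dz":0.008,"rx":0,"ry":0,"rz":0,"hand":0.005},{"dx":0,"dy":0,"dz":0.006,"rx":0,"ry":0,"rz":0,"hand":0.005},{"dx":0,"dy":0,"dz":0,"rx":0,"ry":0,"rz":0,"hand":0.005},{"dx":0,"dy":0,"dz":0,"rx":0,"ry":0,"rz":0,"hand":0.005}]'
python3 d.py 0.5712 -0.028 0.13
python3 - <<'E'
from h import *
import pickle
im=manip.get_image("scene"); pickle.dump(im,open("s3.pkl","wb"))
a=cv2.resize(im["frame"][200:240,235:275,::-1],(600,600),interpolation=cv2.INTER_CUBIC)
cv2.imwrite("pics/p3.png",a)
print(manip.get_state()["position"])
for z in(.066,.07,.076): print(z,proj(im,[.5712,-.028,z]))
E
```

```text
clock: 6.67
position: [0.5713, -0.0273, 0.1344]
ee_rot: [-0.0, -0.122, 0.993, 0.0]
contact_force: [-0.3, 0.8, -0.3]
width: 0.0152
gripper_force: 29.5
t 6.67 p [ 0.5713 -0.0273  0.1344] tool delta [ 0.0002 -0.0007  0.0044] yang 104.02 zax [-1.e-03  2.e-04 -1.e+00] F [-0.3  0.8 -0.3] w 0.0152 g 29.491025721654296
[ 0.57155908 -0.02727716  0.13479992]
0.066 (np.float64(253.84556476284095), np.float64(227.21786462278874))
0.07 (np.float64(253.84648755806734), np.float64(226.33390861839604))
0.076 (np.float64(253.84788117575525), np.float64(224.9989464427506))
```

View pics/p3.png

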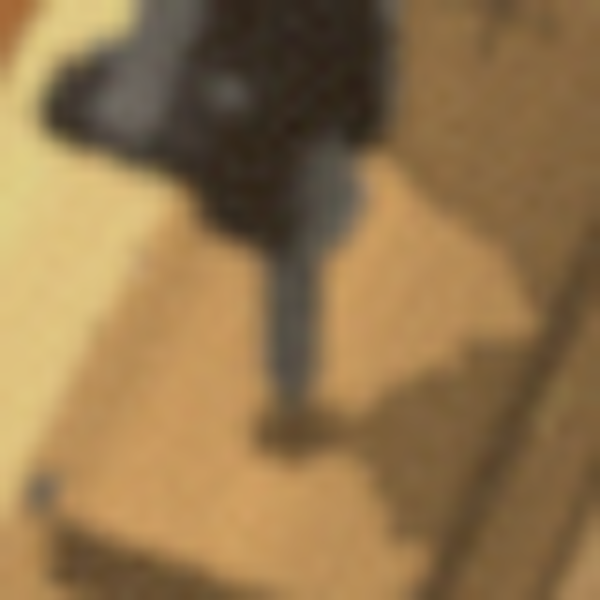

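The crop shows the pin lined up with the hole: tip at (292,405), hole at (292,430). I'll go down gently.

```bash
python3 -m pendant '[{"dx":0,"dy":-0.001,"dz":0.004,"rx":0,"ry":0,"rz":0,"hand":0.005},{"dx":0,"dy":0,"dz":0.004,"rx":0,"ry":0,"rz":0,"hand":0.005},{"dx":0,"dy":0,"dz":0.004,"rx":0,"ry":0,"rz":0,"hand":0.005},{"dx":0,"dy":0,"dz":0,"rx":0,"ry":0,"rz":0,"hand":0.005},{"dx":0,"dy":0,"dz":0,"rx":0,"ry":0,"rz":0,"hand":0.005}]'
python3 d.py 0.5712 -0.028 0.0704
```

```text
clock: 7.13
position: [0.5715, -0.0281, 0.1225]
ee_rot: [-0.0, -0.122, 0.993, 0.0]
contact_force: [-0.1, -0.6, -0.4]
width: 0.0145
gripper_force: 29.5
t 7.13 p [ 0.5715 -0.0281  0.1225] tool delta [0.0002 0.0002 0.0521] yang 104.03 zax [-9.e-04  2.e-04 -1.e+00] F [-0.1 -0.6 -0.4] w 0.0145 g 29.49360613594763
```

```bash
python3 -m pendant '[{"dx":0,"dy":0,"dz":0.005,"rx":0,"ry":0,"rz":0,"hand":0.005},{"dx":0,"dy":0,"dz":0.005,"rx":0,"ry":0,"rz":0,"hand":0.005},{"dx":0,"dy":0,"dz":0.005,"rx":0,"ry":0,"rz":0,"hand":0.005},{"dx":0,"dy":0,"dz":0.005,"rx":0,"ry":0,"rz":0,"hand":0.005},{"dx":0,"dy":0,"dz":0.004,"rx":0,"ry":0,"rz":0,"hand":0.005},{"dx":0,"dy":0,"dz":0,"rx":0,"ry":0,"rz":0,"hand":0.005}]'
python3 d.py 0.5712 -0.028 0.0704
```

```text
clock: 7.63
position: [0.571, -0.028, 0.0977]
ee_rot: [-0.001, -0.122, 0.993, 0.0]
contact_force: [1.2, 0.3, 0.1]
width: 0.0148
gripper_force: 29.5
t 7.63 p [ 0.571  -0.028   0.0977] tool delta [-0.0002 -0.      0.0273] yang 104.03 zax [-2.2e-03  5.0e-04 -1.0e+00] F [1.2 0.3 0.1] w 0.0148 g 29.49309571646154
```

```bash
python3 -m pendant '[{"dx":0,"dy":0,"dz":0.004,"rx":0,"ry":0,"rz":0,"hand":0.005},{"dx":0,"dy":0,"dz":0.004,"rx":0,"ry":0,"rz":0,"hand":0.005},{"dx":0,"dy":0,"dz":0.004,"rx":0,"ry":0,"rz":0,"hand":0.005},{"dx":0,"dy":0,"dz":0.003,"rx":0,"ry":0,"rz":0,"hand":0.005},{"dx":0,"dy":0,"dz":0.003,"rx":0,"ry":0,"rz":0,"hand":0.005},{"dx":0,"dy":0,"dz":0.003,"rx":0,"ry":0,"rz":0,"hand":0.005},{"dx":0,"dy":0,"dz":0,"rx":0,"ry":0,"rz":0,"hand":0.005}]'
python3 d.py 0.5712 -0.028 0.0704
```

```text
clock: 8.22
position: [0.5714, -0.0281, 0.0772]
ee_rot: [-0.001, -0.122, 0.993, 0.0]
contact_force: [0.0, -0.1, -1.3]
width: 0.0149
gripper_force: 29.5
t 8.22 p [ 0.5714 -0.0281  0.0772] tool delta [0.0002 0.0001 0.0068] yang 104.03 zax [-1.1e-03  3.0e-04 -1.0e+00] F [ 0.  -0.1 -1.3] w 0.0149 g 29.49611414631363
```

```bash
python3 -m pendant '[{"dx":0,"dy":0,"dz":0.002,"rx":0,"ry":0,"rz":0,"hand":0.005},{"dx":0,"dy":0,"dz":0.002,"rx":0,"ry":0,"rz":0,"hand":0.005},{"dx":0,"dy":0,"dz":0.002,"rx":0,"ry":0,"rz":0,"hand":0.005},{"dx":0,"dy":0,"dz":0.001,"rx":0,"ry":0,"rz":0,"hand":0.005},{"dx":0,"dy":0,"dz":0,"rx":0,"ry":0,"rz":0,"hand":0.005},{"dx":0,"dy":0,"dz":0,"rx":0,"ry":0,"rz":0,"hand":0.005}]'
python3 d.py 0.5712 -0.028 0.0704
```

```text
clock: 8.72
position: [0.5718, -0.0282, 0.0709]
ee_rot: [-0.0, -0.122, 0.993, 0.0]
contact_force: [0.4, -0.5, -1.4]
width: 0.0149
gripper_force: 29.5
t 8.72 p [ 0.5718 -0.0282  0.0709] tool delta [0.0006 0.0003 0.0005] yang 104.03 zax [-0.e+00  1.e-04 -1.e+00] F [ 0.4 -0.5 -1.4] w 0.0149 g 29.496490958263166
```

```bash
python3 -m pendant '[{"dx":0,"dy":0,"dz":0.001,"rx":0,"ry":0,"rz":0,"hand":0.005},{"dx":0,"dy":0,"dz":0.001,"rx":0,"ry":0,"rz":0,"hand":0.005},{"dx":0,"dy":0,"dz":0,"rx":0,"ry":0,"rz":0,"hand":0.005},{"dx":0,"dy":0,"dz":0,"rx":0,"ry":0,"rz":0,"hand":0.005}]'
python3 d.py 0.5712 -0.028 0.0704
```

```text
clock: 9.05
position: [0.5721, -0.0282, 0.0703]
ee_rot: [0.001, -0.122, 0.993, -0.0]
contact_force: [-0.7, 0.3, 6.5]
width: 0.0148
gripper_force: 30.3
t 9.05 p [ 0.5721 -0.0282  0.0703] tool delta [ 0.0008  0.0004 -0.0001] yang 104.04 zax [ 1.2e-03 -1.0e-04 -1.0e+00] F [-0.7  0.3  6.5] w 0.0148 g 30.300927482312545
```

The flange is seated (6.5 N upward). Now I release it and rise.

```bash
python3 -m pendant '[{"dx":0,"dy":0,"dz":0,"rx":0,"ry":0,"rz":0,"hand":0.03},{"dx":0,"dy":0,"dz":0,"rx":0,"ry":0,"rz":0,"hand":0.05},{"dx":0,"dy":0,"dz":0,"rx":0,"ry":0,"rz":0,"hand":0.05},{"dx":0,"dy":0,"dz":0,"rx":0,"ry":0,"rz":0,"hand":0.05},{"dx":0,"dy":0,"dz":-0.01,"rx":0,"ry":0,"rz":0,"hand":0.05},{"dx":0,"dy":0,"dz":-0.02,"rx":0,"ry":0,"rz":0,"hand":0.05},{"dx":0,"dy":0,"dz":-0.03,"rx":0,"ry":0,"rz":0,"hand":0.06},{"dx":0,"dy":0,"dz":-0.04,"rx":0,"ry":0,"rz":0,"hand":0.06},{"dx":0,"dy":0,"dz":-0.02,"rx":0,"ry":0,"rz":0,"hand":0.06},{"dx":0,"dy":0,"dz":0,"rx":0,"ry":0,"rz":0,"hand":0.06}]'
python3 d.py 0.616 0.1223 0.0893
python3 - <<'E'
from h import *
im=manip.get_image("scene")
a=cv2.resize(im["frame"][150:260,210:320,::-1],(600,600),interpolation=cv2.INTER_CUBIC)
cv2.imwrite("pics/p4.png",a)
E
```

```text
clock: 9.88
position: [0.5753, -0.0287, 0.1953]
ee_rot: [0.006, -0.122, 0.992, -0.002]
contact_force: [1.8, -0.1, 0.3]
width: 0.0599
gripper_force: 0.0
t 9.88 p [ 0.5753 -0.0287  0.1953] tool delta [-0.0749  0.1371  0.1061] yang 104.04 zax [ 0.0116 -0.0019 -0.9999] F [ 1.8 -0.1  0.3] w 0.0599 g 0.0
```

View pics/p4.png

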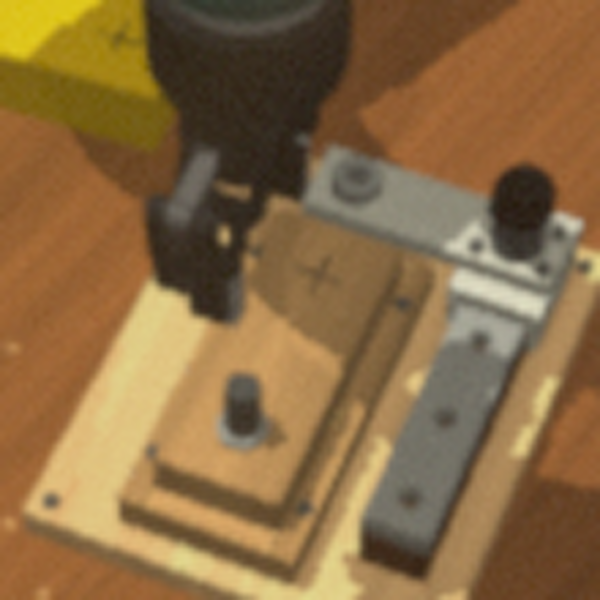

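The pin stands home and upright, flange on the wood at (243,430). On to the knob.

```bash
python3 -m pendant '[{"dx":-0.0125,"dy":0.0228,"dz":0,"rx":0,"ry":0,"rz":0,"hand":0.07},{"dx":-0.0125,"dy":0.0228,"dz":0,"rx":0,"ry":0,"rz":0,"hand":0.07},{"dx":-0.0125,"dy":0.0228,"dz":0,"rx":0,"ry":0,"rz":0,"hand":0.07},{"dx":-0.0125,"dy":0.0228,"dz":0,"rx":0,"ry":0,"rz":0,"hand":0.07},{"dx":-0.0125,"dy":0.0228,"dz":0,"rx":0,"ry":0,"rz":0,"hand":0.07},{"dx":-0.0124,"dy":0.0228,"dz":0,"rx":0,"ry":0,"rz":0,"hand":0.07},{"dx":0,"dy":0,"dz":0,"rx":0,"ry":0,"rz":0,"hand":0.07},{"dx":0,"dy":0,"dz":0,"rx":0,"ry":0,"rz":0,"hand":0.07},{"dx":0,"dy":0,"dz":0,"rx":0,"ry":0,"rz":0,"hand":0.07}]'
python3 d.py 0.616 0.1223 0.0905
```

```text
clock: 10.68
position: [0.6104, 0.1223, 0.1877]
ee_rot: [-0.001, -0.122, 0.992, -0.0]
contact_force: [-0.4, 0.1, -0.2]
width: 0.0697
gripper_force: 0.0
t 10.68 p [0.6104 0.1223 0.1877] tool delta [-0.0057 -0.0014  0.0972] yang 104.06 zax [-2.6e-03 -9.0e-04 -1.0e+00] F [-0.4  0.1 -0.2] w 0.0697 g 0.0
```

```bash
python3 -m pendant '[{"dx":-0.0055,"dy":-0.0014,"dz":0.02,"rx":0,"ry":0,"rz":0,"hand":0.07},{"dx":0,"dy":0,"dz":0.02,"rx":0,"ry":0,"rz":0,"hand":0.07},{"dx":0,"dy":0,"dz":0.02,"rx":0,"ry":0,"rz":0,"hand":0.07},{"dx":0,"dy":0,"dz":0.015,"rx":0,"ry":0,"rz":0,"hand":0.07},{"dx":0,"dy":0,"dz":0.01,"rx":0,"ry":0,"rz":0,"hand":0.07},{"dx":0,"dy":0,"dz":0.007,"rx":0,"ry":0,"rz":0,"hand":0.07},{"dx":0,"dy":0,"dz":0,"rx":0,"ry":0,"rz":0,"hand":0.07},{"dx":0,"dy":0,"dz":0,"rx":0,"ry":0,"rz":0,"hand":0.07}]'
python3 d.py 0.616 0.1223 0.094
```

```text
clock: 11.35
position: [0.6172, 0.1222, 0.0971]
ee_rot: [0.0, -0.122, 0.993, -0.0]
contact_force: [1.2, 0.2, 1.1]
width: 0.0704
gripper_force: 0.0
t 11.35 p [0.6172 0.1222 0.0971] tool delta [0.0011 0.0004 0.0031] yang 104.0 zax [ 2.e-04 -0.e+00 -1.e+00] F [1.2 0.2 1.1] w 0.0704 g 0.0
```

```bash
python3 -m pendant '[{"dx":0.0008,"dy":0.0003,"dz":0.003,"rx":0,"ry":0,"rz":0,"hand":0.05},{"dx":0,"dy":0,"dz":0,"rx":0,"ry":0,"rz":0,"hand":0.015},{"dx":0,"dy":0,"dz":0,"rx":0,"ry":0,"rz":0,"hand":0.015},{"dx":0,"dy":0,"dz":0,"rx":0,"ry":0,"rz":0,"hand":0.015},{"dx":0,"dy":0,"dz":0,"rx":0,"ry":0,"rz":0,"hand":0.015},{"dx":0,"dy":0,"dz":0,"rx":0,"ry":0,"rz":0,"hand":0.015},{"dx":0,"dy":0,"dz":0,"rx":0,"ry":0,"rz":0,"hand":0.015}]' 40
python3 d.py 0.616 0.1223 0.094
```

```text
clock: 11.93
position: [0.6165, 0.1228, 0.0948]
ee_rot: [0.001, -0.122, 0.992, -0.0]
contact_force: [-1.8, -0.2, 5.6]
width: 0.0255
gripper_force: 39.6
t 11.93 p [0.6165 0.1228 0.0948] tool delta [ 0.0006 -0.0004  0.0008] yang 104.04 zax [ 0.0012 -0.     -1.    ] F [-1.8 -0.2  5.6] w 0.0255 g 39.56214039819315
```

```bash
python3 -m pendant '[{"dx":0,"dy":0,"dz":-0.003,"rx":0,"ry":0,"rz":0,"hand":0.015},{"dx":0,"dy":0,"dz":-0.003,"rx":0,"ry":0,"rz":0,"hand":0.015},{"dx":0,"dy":0,"dz":-0.003,"rx":0,"ry":0,"rz":0,"hand":0.015},{"dx":0,"dy":0,"dz":-0.003,"rx":0,"ry":0,"rz":0,"hand":0.015},{"dx":0,"dy":0,"dz":-0.002,"rx":0,"ry":0,"rz":0,"hand":0.015},{"dx":0,"dy":0,"dz":0,"rx":0,"ry":0,"rz":0,"hand":0.015},{"dx":0,"dy":0,"dz":0,"rx":0,"ry":0,"rz":0,"hand":0.015}]' 60
python3 d.py 0.6269 0.0787 0.108
```

```text
clock: 12.52
position: [0.6163, 0.1228, 0.1076]
ee_rot: [0.0, -0.122, 0.993, 0.0]
contact_force: [4.0, -1.0, -9.2]
width: 0.025
gripper_force: 59.3
t 12.52 p [0.6163 0.1228 0.1076] tool delta [ 0.0004 -0.0453 -0.0004] yang 104.03 zax [ 2.e-04  1.e-04 -1.e+00] F [ 4.  -1.  -9.2] w 0.025 g 59.34583350084722
```

Lifted: about 9 N of spring at roughly 13 mm. Next is the slide along jig −y.

```bash
python3 -m pendant '[{"dx":0,"dy":-0.003,"dz":0,"rx":0,"ry":0,"rz":0,"hand":0.015},{"dx":0,"dy":-0.005,"dz":0,"rx":0,"ry":0,"rz":0,"hand":0.015},{"dx":0,"dy":-0.006,"dz":0,"rx":0,"ry":0,"rz":0,"hand":0.015},{"dx":0,"dy":-0.006,"dz":0,"rx":0,"ry":0,"rz":0,"hand":0.015},{"dx":0,"dy":-0.006,"dz":0,"rx":0,"ry":0,"rz":0,"hand":0.015},{"dx":0,"dy":-0.006,"dz":0,"rx":0,"ry":0,"rz":0,"hand":0.015},{"dx":0,"dy":-0.006,"dz":0,"rx":0,"ry":0,"rz":0,"hand":0.015},{"dx":0,"dy":-0.004,"dz":0,"rx":0,"ry":0,"rz":0,"hand":0.015},{"dx":0,"dy":-0.003,"dz":0,"rx":0,"ry":0,"rz":0,"hand":0.015},{"dx":0,"dy":0,"dz":0,"rx":0,"ry":0,"rz":0,"hand":0.015},{"dx":0,"dy":0,"dz":0,"rx":0,"ry":0,"rz":0,"hand":0.015}]'
python3 d.py 0.6269 0.0787 0.108
```

```text
clock: 13.43
position: [0.6274, 0.0788, 0.1079]
ee_rot: [0.0, -0.122, 0.993, -0.0]
contact_force: [4.7, 0.8, -9.7]
width: 0.0252
gripper_force: 59.5
t 13.43 p [0.6274 0.0788 0.1079] tool delta [ 0.0005  0.     -0.0001] yang 104.03 zax [ 6.e-04 -3.e-04 -1.e+00] F [ 4.7  0.8 -9.7] w 0.0252 g 59.45315699558705
```

```bash
python3 -m pendant '[{"dx":0,"dy":0,"dz":0.003,"rx":0,"ry":0,"rz":0,"hand":0.015},{"dx":0,"dy":0,"dz":0.003,"rx":0,"ry":0,"rz":0,"hand":0.015},{"dx":0,"dy":0,"dz":0.003,"rx":0,"ry":0,"rz":0,"hand":0.015},{"dx":0,"dy":0,"dz":0.003,"rx":0,"ry":0,"rz":0,"hand":0.015},{"dx":0,"dy":0,"dz":0.001,"rx":0,"ry":0,"rz":0,"hand":0.015},{"dx":0,"dy":0,"dz":0,"rx":0,"ry":0,"rz":0,"hand":0.015},{"dx":0,"dy":0,"dz":0,"rx":0,"ry":0,"rz":0,"hand":0.015}]'
python3 d.py 0.6269 0.0787 0.0948
```

```text
clock: 14.02
position: [0.6273, 0.0789, 0.0951]
ee_rot: [0.0, -0.122, 0.993, -0.0]
contact_force: [4.2, -0.6, -5.7]
width: 0.0249
gripper_force: 59.8
t 14.02 p [0.6273 0.0789 0.0951] tool delta [ 0.0005 -0.0001  0.0003] yang 104.04 zax [ 7.e-04 -4.e-04 -1.e+00] F [ 4.2 -0.6 -5.7] w 0.0249 g 59.78828173130751
```

```bash
python3 -m pendant '[{"dx":0,"dy":0,"dz":0.001,"rx":0,"ry":0,"rz":0,"hand":0.015},{"dx":0,"dy":0,"dz":0.001,"rx":0,"ry":0,"rz":0,"hand":0.015},{"dx":0,"dy":0,"dz":0,"rx":0,"ry":0,"rz":0,"hand":0.015},{"dx":0,"dy":0,"dz":0,"rx":0,"ry":0,"rz":0,"hand":0.015},{"dx":0,"dy":0,"dz":0,"rx":0,"ry":0,"rz":0,"hand":0.015}]'
python3 d.py 0.6269 0.0787 0.0948
python3 - <<'E'
from h import *
im=manip.get_image("scene")
a=cv2.resize(im["frame"][150:260,210:320,::-1],(600,600),interpolation=cv2.INTER_CUBIC)
cv2.imwrite("pics/p5.png",a)
E
```

```text
clock: 14.43
position: [0.6275, 0.0789, 0.0949]
ee_rot: [0.001, -0.122, 0.993, -0.0]
contact_force: [0.7, -1.1, 5.4]
width: 0.0253
gripper_force: 61.0
t 14.43 p [0.6275 0.0789 0.0949] tool delta [ 0.0006 -0.      0.0001] yang 104.04 zax [ 2.e-03 -4.e-04 -1.e+00] F [ 0.7 -1.1  5.4] w 0.0253 g 60.95580043271184
```

View pics/p5.png

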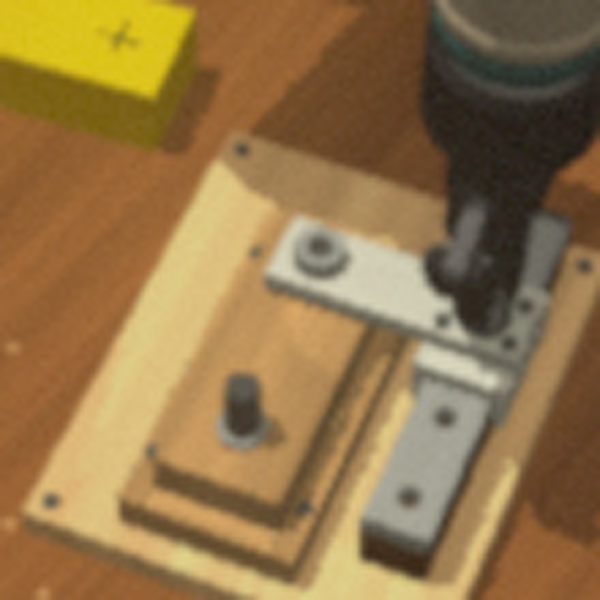

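The bushing at (320,250) now covers the cross. The guide sits one hole along, with two holes still visible, and the pin is undisturbed. The plunger is on its stop at the same height as at the start, with 5 N downward push and 60 N grip.

```bash
python3 -c "
from rig import manip
print(manip.sign_off())"
```

```text
the job is handed in; nothing more can be done
None
```

I handed the job in with every step done: the register pin is home through the blank and released, the guide is one hole along with its bushing over the cross, and the plunger is home with the hand gripping its knob; sign-off gave no verdict.

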